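# Extend the bench fume extractor to its next hole and clamp it

### The arm

A 7-joint arm with a two-finger parallel gripper is mounted at the origin on the work surface. World frame = base frame: x ahead of the robot, y to its left, z up, the work surface at z = 0. Lengths are in mm, angles in rad, forces in N, time in s.
With the tool pointing down it reaches from about 400 to 875 mm from the base axis. Payload 6.5 kg.
Tool frame: the origin (TCP) lies at the very end of the fingers, on their centre line; the grasp point (between the pads) lies 19 mm behind it; y points along the fingers, z is the direction in which the jaws open and shut, and the axes are right-handed (so a half turn about y gives the same grasp; the last joint's range is limited). The gripper opens to 88 mm and grips with 3 to 60 N. Pads are 18 mm wide; open, the fingers measure 123 mm over their backs; the gripper's body (75 mm by 187 mm) begins 45 mm behind the grasp point.
Start: joints at [-1.191, 0.536, -0.004, 1.538, 0.003, 1.067, -0.071], TCP at [280.261, 586.467, 238.716] pointing down, gripper open.
Joint ranges: [-2.7, 2.7], [-0.37, 2.16], [-1.27, 1.26], [0.24, 2.4], [-1.31, 4.45], [0.19, 1.91], [-2.76, 2.76]. Speed limits (rad/s): [2.39, 2.39, 3.14, 3.14, 3.14, 3.14, 3.14].

### API

Orientations are given as a rotation vector (axis times angle).
In Python, from cell import observe, read_camera, hand_in, find_in, trace, pinpoint gives the robot as it stands. The module is installed in compiled form; this text tells all that it offers.
- The arm moves only by the shell command python3 -m inch 'ROWS' [OPENING] [FORCE]. ROWS is JSON, a list of rows, each an object of numbers: "tx", "ty", "tz": the shift along the tool's x, y, z each as a share of 0.15 m, from -1 to 1; "roll": the turn about the tool's y as a share of pi/2 rad, from -1 to 1. In form: [{"tx": .., "ty": .., "tz": .., "roll": ..}, ...]. A call has 1 to 20 rows; each row is the pose to reach, as a shift and turn from the pose commanded when the call began, along the tool's axes at that moment; what a row does not reach only later rows make up. A row lasts 1/8 s, in which the tool goes at most 62.5 mm and 10.7 degrees, less where a joint would pass 70% of its speed; a pose out of reach is approached as far as the arm can. A call with a number of a shift or a turn outside -1 to 1 is refused whole. A call with a gripper value outside its range is refused whole. OPENING is the opening, from -1 (shut) to 1 (fully open), set as the call begins (- or left out, the last holds). The fingers move at their own pace and stop on an object; FORCE is the grip in N (left out, the last holds). Time passes only in rows, so rows that repeat a pose let the fingers close. It gives the time, the measured TCP pose, the force and the opening at its end, in the units of the state.
- observe(): the state, without advancing time (a new reading comes with each control period).
- read_camera(name): name is "scene" or "top" or "wrist"; returns a dict with "img" (420x560x3 uint8, red, green, blue), "range_z" (420x560 float32, mm along the optical axis (not along the pixel's ray), 0 where there is no reading), "camera_matrix" (3x3 intrinsics, pixels), "distortion" ([k1, k2, p1, p2, k3] as OpenCV has them; the pictures are not rectified), "position" and "attitude" of the camera in the world; the wrist camera has in their place "T_tool_cam" (4x4, takes a point from camera to tool coordinates, whose origin is the TCP and whose axes are the tool frame's). Camera axes: x right, y down, z forward; pixel columns grow to the right and rows downward; lengths in mm; the calibration is good to about 2 mm. A picture is of the moment at which its call begins: read the wrist's pose just before it.
- hand_in(): hands the job in, once; it reports no verdict.
Trained networks look in the newest picture that a camera, given by its name, has taken for a name from the list of things; names that differ only in an ending like _2 or _b are one class to them, and where a whole thing is asked for, a point or a joint stands for the part that bears it (a point fixed in the world has none). Each returns a list of dicts, best first, with "score" (0 to 1); they miss things now and then, are a little off and sometimes report something else, mostly with a low value. They report only what shows in the picture. A call takes as long as a camera call.
- find_in(camera, label): "point" ([column, row] in pixels, amid what is visible of it).
- trace(camera, label): "pixels" (420x560 bool, what is visible of it) and "point" ([column, row] in pixels, amid what is visible of it).
- pinpoint(camera, label): "point" ([column, row] in pixels: a listed point, or the origin of a listed thing).
The state is a dict: "time_s": time; "joint_pos": joint angles; "joint_velocities": joint speeds; "joint_efforts": joint torques, N m; "ee_pos": TCP position; "eef_rot": TCP orientation; "force": force on the tool from outside, world axes, zero at the start; "moment": the same for the moment, N m; "width": finger opening in mm.
Only numpy, scipy, OpenCV 4.12 (cv2) and the standard library are available. Lean on these libraries where they do the work, as an engineer would, in place of code of your own. Each camera call takes 0.05 s, during which the arm holds its last target. There are 200 camera calls.

### The job

Draw the leaning arm of the small bench fume extractor out by its black grip sleeve, gently, until the green sprung button pops up through the next hole up the tube, and leave it locked there. Then swing the clamp lever by its yellow knob fully home against its stop, so that it lies along the tube pointing down at the foot. Do not disturb the glassware and pen around it.

Things in the scene. Friction and masses are not known exactly. Their poses are not given: they have to be found in the camera images.
- stand: Fixed foot of the fume extractor, a dark disc 150 mm across with a red knuckle; origin at its underside's centre, x = level direction in which the arm leans out. From 60 mm above the origin a white outer tube (44 mm diameter, 247 mm long) rises along +x at 35 degrees above level. A flat white strip 24 mm wide on top of it, 24 mm from its axis, has three dark holes 40 mm apart.
- grip (a point): Centre, on the tube's axis, of the black grip sleeve on the inner tube, beyond the outer tube's mouth: 40 mm diameter, 40 mm long, between flanges 52 mm across; pinch it across y. x = along the tube, up and out (the way to pull), y = level across it, z = square to the tube, leaning 35 degrees from vertical towards the foot. Pull 6 to 13 N; the tube stays where it is left. Moves with the inner tube.
- head (a point): Centre of the flat top of the red and white filter head, a vertical drum fixed to the inner tube beyond the sleeve and moving with it: 45 mm tall red cap 150 mm across, its top 130 mm above the sleeve's centre, overhanging to within 20 mm (level) of that centre. So the gripper has to reach the sleeve tilted, about along -z of grip. Same axes as grip.
- inner (a joint): How far the inner tube is drawn out, m. The button meets holes at 0 (lowest), 0.040 (the next hole, wanted) and 0.080. It starts 0.010 to 0.026, between the first two, the button trapped inside the tube. In a hole the button locks the tube both ways with 1.5 mm of play: a hard stop, do not pull on. One hand cannot free it again.
- snap_button (a joint): Depth of the green sprung button, m: 0 = popped out, standing 7 mm proud of the strip; about 0.009 = held down inside the tube, out of sight. It pops up by its own spring when under a hole.
- button_tip (a point): Top of the dome of the green button (14 mm diameter), which rides on the inner tube; same axes as grip.
- next_hole (a point): Centre of the middle one of the three holes (16 mm), at the strip's surface: the hole wanted. Fixed on the outer tube, axes as grip.
- clamp (a joint): Swing of the steel clamp lever, rad: near 0 (up to 0.3) at the start, sticking out to the +y side of the tube; 1.5 at its stop, lying along the tube with the knob towards the foot. It turns anticlockwise seen from above, about an axis square to the tube; it takes 2 N at the knob and stays where it is left.
- lever_knob (a point): Middle of the upright yellow knob (18 mm diameter, 30 mm tall, its axis square to the tube) at the end of the clamp lever. The lever's own top is 15 mm below this point towards the tube. z = knob axis; y = from the pivot to the knob.
- lever_pivot (a point): Point on the lever's hinge axis, level with the middle of the knob and 50 mm from it; fixed on the outer tube 110 mm up from its lower end; axes as grip, z = hinge axis.
- beaker: Glass beaker 70 mm across, 85 mm tall, under the extractor's head; origin under its centre. Leave alone.
- amber: Amber bottle 68 mm across, 140 mm tall, to the -y side of the extractor. Leave alone.
- jar: Green glass jar 60 mm across, 75 mm tall, to the +y side of the extractor. Leave alone.
- marker: Blue and white marker pen 130 mm long lying on the bench at the right. Leave alone.

How it is judged (in metres and radians):
On the way, in this order (a step that is already met when the one before it is completed fails the run):
1. the inner tube is drawn out to the next hole and the green button has popped through it (value of joint inner between 0.037 and 0.043 m and value of joint snap_button below 0.003 m), for 0.2 s.
2. the clamp lever is swung fully home (all of step 1 and value of joint clamp above 1.38 rad), for 0.2 s.
At the end, for the whole second after the job is handed in: The button stands in the middle hole (inner tube within 3 mm of 40 mm, button no more than 3 mm down), the clamp lever is within 0.12 rad of its stop (over 1.38 rad), and both are at rest (all of step 2 and velocity of joint inner between -0.01 and 0.01 m/s and velocity of joint clamp between -0.05 and 0.05 rad/s); the robot touches nothing.
It fails at once if the button has popped through the lowest hole, or the tube has been pulled past the next hole ((value of joint inner below 0.004 m and value of joint snap_button below 0.003 m) or value of joint inner above 0.048 m).
It fails at once if the tube is yanked (faster than 0.3 m/s) (velocity of joint inner above 0.3 m/s).
It fails at once if a bystander is pushed more than 30 mm or knocked over (distance of any of beaker, amber, jar, marker from where it was at the start of the episode above 0.03 m or angle between any of beaker, amber, jar, marker's own z axis and vertical above 0.5 rad).
It also fails if it takes over 51 s, if anything falls off the work surface, if the arm or the gripper's body presses on something with over 40 N, if the wrist force passes 120 N, or if a joint passes its speed limit or range.

## Working session

There is one attempt and no reset: what is moved stays moved. The work goes in short steps, Python scripts to look and compute and a shell command to move; the robot and the scene stay as the last step left them, time stands still between calls to the robot, and variables do not carry over. Pictures are saved under pics/ and viewed, about 8 in all and at most 12, crops included, and the job is handed in when it is done.

```bash
mkdir -p pics; ls; cat > h.py <<'E'
import numpy as np, cv2
from scipy.spatial.transform import Rotation as R
from cell import *
def att(a):
    a=np.array(a,float)
    if a.shape==(3,3): return a
    return R.from_rotvec(a).as_matrix() if a.size==3 else R.from_quat(a).as_matrix()
def campose(c):
    if 'T_tool_cam' in c:
        s=observe(); T=np.array(c['T_tool_cam']); Rt=R.from_rotvec(s['eef_rot']).as_matrix()
        return Rt@T[:3,:3], Rt@T[:3,3]+np.array(s['ee_pos'])
    return att(c['attitude']), np.array(c['position'])
def ray(c,px):
    u=cv2.undistortPoints(np.array([[px]],float),np.array(c['camera_matrix']),np.array(c['distortion']))[0,0]
    Rm,p=campose(c); return p, Rm@np.array([u[0],u[1],1])
def world(c,px,z=None):
    col,row=int(round(px[0])),int(round(px[1]))
    if z is None:
        w=c['range_z'][max(row-1,0):row+2,max(col-1,0):col+2]; w=w[w>0]; 
        if len(w)==0: return None
        z=np.median(w)
    p,d=ray(c,px); return p+d*z
def tri(rays):
    A=np.zeros((3,3));b=np.zeros(3)
    for p,d in rays:
        d=d/np.linalg.norm(d);P=np.eye(3)-np.outer(d,d);A+=P;b+=P@p
    x=np.linalg.solve(A,b); return x,[np.linalg.norm(np.cross(x-p,d/np.linalg.norm(d))) for p,d in rays]
E
python3 - <<'E'
from h import *
np.set_printoptions(precision=1,suppress=True)
s=observe();print(s)
ims=[];C={}
for n in ['scene','top']:
    c=C[n]=read_camera(n);ims.append(c['img']);print(n,c['position'],c['attitude'])
cv2.imwrite('pics/a.png',cv2.resize(np.vstack(ims)[...,::-1],None,fx=.7,fy=.7))
for l in ['stand','grip','head','button_tip','next_hole','lever_knob','lever_pivot','beaker','amber','jar','marker']:
    rs=[]
    for n in C:
        for d in pinpoint(n,l)[:1]:
            rs.append(ray(C[n],d['point']));print(l,n,round(d['score'],2),np.array(d['point']),world(C[n],d['point']))
    if len(rs)==2: print('   tri',*tri(rs))
E
```

```text
pics
{'time_s': 0.0, 'joint_pos': array([-1.2,  0.5, -0. ,  1.5,  0. ,  1.1, -0.1]), 'joint_velocities': array([ 0.,  0.,  0.,  0., -0., -0., -0.]), 'joint_efforts': array([ -0. , -57.1,   1. , -25.2,  -0.1,   0. ,   0. ]), 'ee_pos': array([280. , 585.9, 237.8]), 'eef_rot': array([-1.5,  0.3, -0.3]), 'force': array([ 0.4,  0.6, -0.3]), 'moment': array([-0.,  0., -0.]), 'width': 87.74860647257239}
scene [1162.7 -812.6 1088.4] [-2.3 -0.7  0.3]
top [ 511.3  -66.5 1647.6] [-2.2  2.2 -0.1]
stand scene 0.94 [254.9 205.1] [450.3  44.3  16.9]
stand top 0.55 [231.2 278.3] [430.9  67.8  89.8]
   tri [424.3  77.  -23.1] [np.float64(0.9162606155536372), np.float64(0.9162606155537817)]
grip scene 0.7 [323.1 169.9] [669.2  90.7 238. ]
grip top 0.85 [216.6 198.7] [670.4 102.3 243.8]
   tri [668.3 101.2 231.2] [np.float64(4.327267032710672), np.float64(4.327267032710578)]
head top 0.73 [204.6 158.4] [766.9 123.6 359.5]
button_tip top 0.52 [396.5 259.4] [ 498.  -486.8    2.3]
next_hole scene 0.68 [293.  171.7] [565.5  94.1 179.9]
next_hole top 0.91 [221.2 233.9] [569.7  93.5 178.7]
   tri [568.4  92.
[... 414 characters left out ...]
 [np.float64(0.5233038943876313), np.float64(0.5233038943875737)]
beaker scene 0.94 [351.7 230.3] [770.5 116.1  27.5]
beaker top 0.73 [231.7 277.6] [433.1  66.3  88.9]
   tri [579.2 142.  -70.7] [np.float64(166.17358882248584), np.float64(166.17358882248598)]
amber scene 0.71 [322.9 169. ] [666.6  93.9 237.9]
amber top 0.67 [292.2 224.4] [ 604.3 -124.7  138.7]
   tri [663.4 -74.4 353.4] [np.float64(83.65410873595188), np.float64(83.65410873595195)]
jar top 0.84 [173.3 215.7] [631.4 263.5  74.8]
marker scene 0.53 [145.8 337.6] [ 513.3 -506.2   12.7]
marker top 0.52 [397.1 257.4] [ 504.8 -488.7    2.9]
   tri [ 501.8 -496.1  -12. ] [np.float64(4.498375743843499), np.float64(4.498375743843535)]
```

View pics/a.png

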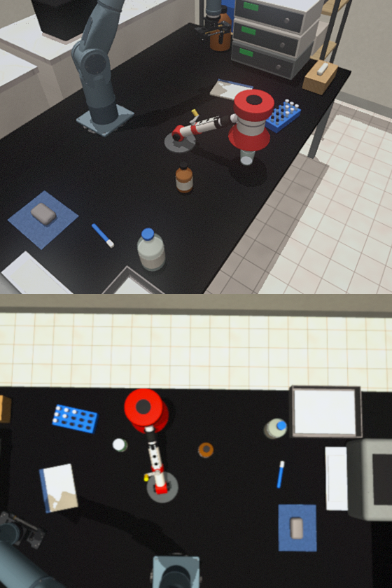

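```bash
python3 - <<'E'
from h import *
np.set_printoptions(precision=3,suppress=True)
s=observe();print(R.from_rotvec(s['eef_rot']).as_matrix())
a=read_camera('scene');b=read_camera('top')
f=lambda i,x,y,w,h:cv2.resize(i[y:y+h,x:x+w],(w*4,h*4),interpolation=cv2.INTER_CUBIC)
cv2.imwrite('pics/b.png',np.vstack([f(a['img'],225,115,175,75)[...,::-1],f(b['img'],160,130,175,75)[...,::-1]][:2]) if 0 else np.hstack([f(a['img'],225,115,100,150),f(b['img'],165,170,100,150)])[...,::-1])
# clouds
for c,n in((b,'top'),(a,'scene')):
    for l in['stand','head','grip','lever_knob','jar','beaker','amber']:
        t=trace(n,l)
        if not t: print(n,l,'none');continue
        t=t[0];ys,xs=np.nonzero(t['pixels']);P=np.array([q for q in (world(c,(x,y)) for x,y in zip(xs,ys)) if q is not None])
        print(n,l,round(t['score'],2),len(P),P.min(0),P.max(0),np.median(P,0)); np.save(f'/tmp/{n}_{l}.npy',P)
E
```

```text
[[ 0.902  0.     0.431]
 [-0.431 -0.     0.902]
 [ 0.    -1.    -0.   ]]
top stand 0.62 5532 [363.51    1.122  -2.588] [904.916 270.777 361.951] [694.531  98.946 217.595]
top head 0.98 3192 [630.233  42.846  -0.162] [920.941 261.787 361.951] [743.792 113.771 353.716]
top grip 0.84 3268 [630.233  42.846  -0.647] [905.454 270.226 361.951] [744.336 113.753 353.631]
top lever_knob none
top jar 0.55 290 [606.05  249.16    3.334] [662.319 305.272  79.005] [633.282 270.925  73.872]
top beaker none
top amber 0.93 368 [ 581.428 -170.364    1.963] [648.065 -97.035 141.612] [ 611.775 -129.009   99.646]
scene stand 0.87 6894 [357.809  -5.586  -2.53 ] [847.414 625.623 358.254] [740.414  76.956 216.485]
scene head 0.89 4817 [475.778  36.749  -3.972] [846.713 676.367 358.254] [773.698  85.237 275.608]
scene grip 0.85 4878 [467.645  36.749  -4.157] [847.414 677.138 358.254] [772.823  85.889 273.552]
scene lever_knob 0.48 381 [733.119 109.737  -0.901] [791.01  171.83   87.316] [767.142 118.147  43.552]
scene jar 0.36 114 [456.464  70.184  76.045] [513.494 174.193 177.813] [496.958 120.858 156.437]
scene beaker 0.64 382 [733.119 109.737  -0.901] [791.01  171.83   87.316] [768.03  118.217  43.543]
scene amber 0.68 882 [ 531.679 -170.245   -2.07 ] [651.891 -19.208 139.913] [ 629.024 -151.026   80.574]
```

View pics/b.png

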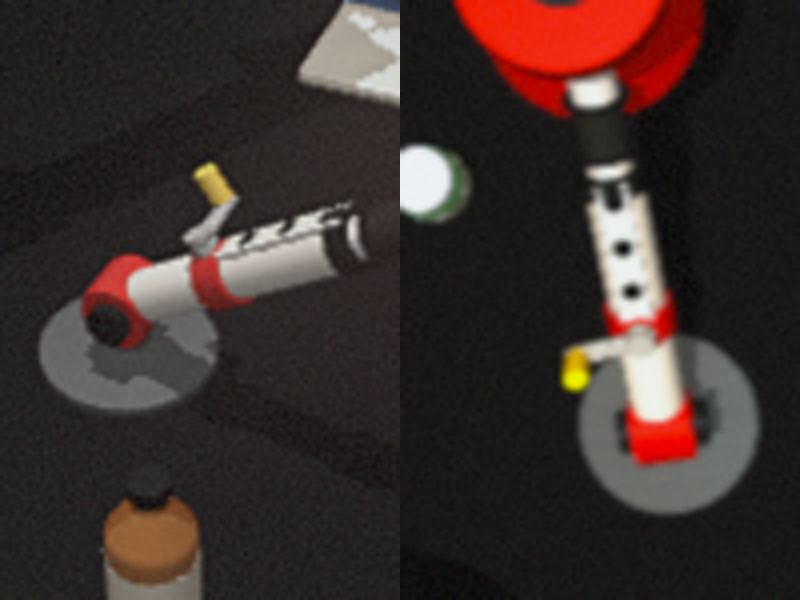

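```bash
python3 - <<'E'
from h import *
np.set_printoptions(precision=1,suppress=True)
b=read_camera('top');a=read_camera('scene')
def cloud(c,st=1):
    ys,xs=np.nonzero(c['range_z']>0)
    u=cv2.undistortPoints(np.stack([xs,ys],1)[:,None].astype(float),c['camera_matrix'],np.array(c['distortion']))[:,0]
    z=c['range_z'][ys,xs];Rm,p=campose(c)
    return (np.c_[u,np.ones(len(u))]*z[:,None])@Rm.T+p, c['img'][ys,xs].astype(int)
for n,c in(('top',b),('scene',a)):
    P,I=cloud(c)
    red=(I[:,0]>120)&(I[:,1]<70)&(I[:,2]<70)
    m=red&(abs(P[:,2]-np.percentile(P[red,2],97))<6);Q=P[m]
    (cx,cy),r=cv2.minEnclosingCircle(Q[:,:2].astype(np.float32));print(n,'head',cx,cy,r,np.median(Q[:,2]),len(Q))
    g=(abs(P[:,0]-425)<95)&(abs(P[:,1]-70)<95)&(P[:,2]<22)&(P[:,2]>-6)&(I.max(1)>75)&(I.max(1)-I.min(1)<25)
    Q=P[g];(cx,cy),r=cv2.minEnclosingCircle(Q[:,:2].astype(np.float32));print(n,'disc',cx,cy,r,np.median(Q[:,2]),len(Q),'bbox',Q.min(0),Q.max(0))
    y=(I[:,0]>150)&(I[:,1]>130)&(I[:,2]<80)&(abs(P[:,0]-480)<60)&(abs(P[:,1]-120)<60);Q=P[y];print('knob',len(Q),Q.mean(0),Q.min(0),Q.max(0))
for px in [(231.5,276.3)]:
    p,d=ray(b,px);print('disc c',p+d*((10-p[2])/d[2]))
E
```

```text
top head 760.6096801757812 124.87493133544922 73.97508239746094 355.41598783719473 1271
top disc 442.8798828125 82.29078674316406 85.94379425048828 11.963938487529958 919 bbox [363.5  -1.8  -4.6] [507.9 147.7  21.8]
knob 45 [484.  131.  173.6] [471.4 122.5 157. ] [498.7 138.7 185.5]
scene head 763.5214233398438 121.8537368774414 75.67861938476562 352.31098961331486 1029
scene disc 438.463623046875 75.08250427246094 80.12983703613281 9.938276590634473 514 bbox [359.8  -4.9  -5.8] [508.9 153.9  20.6]
knob 16 [489.3 121.9 166.1] [476.3 117.3 156. ] [499.  131.2 175.3]
disc c [433.5  73.8  10. ]
```

```bash
cat >> h.py <<'E'
O=np.array([434.5,73,0]);YAW=0.153;e=np.array([np.cos(YAW),np.sin(YAW),0]);n=np.array([-e[1],e[0],0]);c35,s35=np.cos(np.radians(35)),np.sin(np.radians(35))
def P(s,w,lat=0): return O+[0,0,60]+e*(s*c35-w*s35)+np.array([0,0,1])*(s*s35+w*c35)+n*lat
def SW(p):
    q=np.array(p)-O-[0,0,60];l=q@e;return np.array([l*c35+q[2]*s35,-l*s35+q[2]*c35,q@n])
def shares(t):
    s=observe();Rt=R.from_rotvec(s['eef_rot']).as_matrix();d=Rt.T@(np.array(t)-s['ee_pos']);return d/150
E
python3 - <<'E'
from h import *
s=observe();print(shares([624,102,330]),shares([350,560,338]))
E
```

```text
[ 3.46002995 -0.60824367 -1.9261293 ] [ 0.49541848 -0.66172258  0.04125954]
```

```bash
python3 -m inch '[{"tx":0.43,"ty":-0.6,"tz":-0.24},{"tx":0.86,"ty":-0.6,"tz":-0.48},{"tx":0.86,"ty":-0.6,"tz":-0.48},{"tx":0.86,"ty":-0.6,"tz":-0.48}]' 0.3
for i in 1 2; do :; done
python3 -m inch '[{"tx":0.43,"tz":-0.24},{"tx":0.86,"tz":-0.48},{"tx":0.86,"tz":-0.48},{"tx":0.86,"tz":-0.48}]'
python3 -m inch '[{"tx":0.43,"tz":-0.24},{"tx":0.86,"tz":-0.48},{"tx":0.86,"tz":-0.48},{"tx":0.86,"tz":-0.48}]'
python3 -m inch '[{"tx":0.43,"tz":-0.24,"roll":-0.11},{"tx":0.86,"tz":-0.48,"roll":-0.22},{"tx":0.86,"tz":-0.48,"roll":-0.33},{"tx":0.86,"tz":-0.48,"roll":-0.382},{"tx":0.86,"tz":-0.48,"roll":-0.382}]'
python3 - <<'E'
from h import *
np.set_printoptions(precision=3,suppress=True)
c=read_camera('wrist');cv2.imwrite('pics/c.png',c['img'][...,::-1])
s=observe();print(R.from_rotvec(s['eef_rot']).as_matrix(),s['force'],s['joint_pos'],shares([624,102,330]))
for l in['grip','next_hole','lever_knob','lever_pivot','button_tip']:
  for d in pinpoint('wrist',l)[:1]:
    w=world(c,d['point']);print(l,round(d['score'],2),np.array(d['point']),w,None if w is None else SW(w))
E
```

```text
[[ 0.902  0.     0.431]
 [-0.431  0.     0.902]
 [-0.    -1.     0.   ]] [ 0.092  0.348 -0.313] [-1.191  0.536 -0.004  1.538  0.003  1.067 -0.071] [ 3.46  -0.608 -1.926]invalid input at $[0]: expected keys tx, ty, tz, roll
invalid input at $[0]: expected keys tx, ty, tz, roll
invalid input at $[0]: expected keys tx, ty, tz, roll
invalid input at $[0]: expected keys tx, ty, tz, roll
```

View pics/c.png

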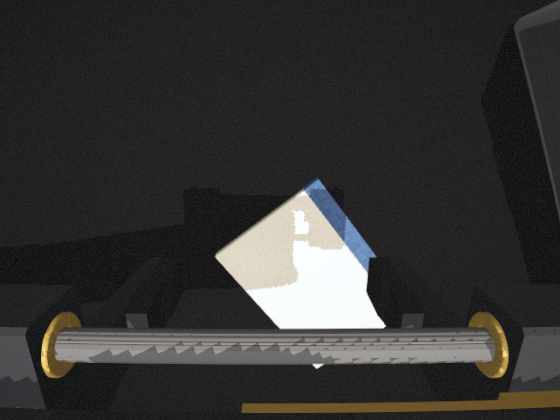

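```bash
python3 -m inch '[{"tx":0.43,"ty":-0.6,"tz":-0.24,"roll":0},{"tx":0.86,"ty":-0.6,"tz":-0.48,"roll":0},{"tx":0.86,"ty":-0.6,"tz":-0.48,"roll":0},{"tx":0.86,"ty":-0.6,"tz":-0.48,"roll":0}]' 0.3
python3 -m inch '[{"tx":0.43,"ty":0,"tz":-0.24,"roll":0},{"tx":0.86,"ty":0,"tz":-0.48,"roll":0},{"tx":0.86,"ty":0,"tz":-0.48,"roll":0},{"tx":0.86,"ty":0,"tz":-0.48,"roll":0}]'
python3 -m inch '[{"tx":0.43,"ty":0,"tz":-0.24,"roll":0},{"tx":0.86,"ty":0,"tz":-0.48,"roll":0},{"tx":0.86,"ty":0,"tz":-0.48,"roll":0},{"tx":0.86,"ty":0,"tz":-0.48,"roll":0}]'
python3 -m inch '[{"tx":0.43,"ty":0,"tz":-0.24,"roll":-0.11},{"tx":0.86,"ty":0,"tz":-0.48,"roll":-0.22},{"tx":0.86,"ty":0,"tz":-0.48,"roll":-0.33},{"tx":0.86,"ty":0,"tz":-0.48,"roll":-0.382},{"tx":0.86,"ty":0,"tz":-0.48,"roll":-0.382}]'
python3 - <<'E'
from h import *
np.set_printoptions(precision=3,suppress=True)
c=read_camera('wrist');cv2.imwrite('pics/d.png',c['img'][...,::-1])
s=observe();print(R.from_rotvec(s['eef_rot']).as_matrix(),s['force'],s['joint_pos'],shares([624,102,330]))
for l in['grip','next_hole','lever_knob','lever_pivot','button_tip']:
  for d in pinpoint('wrist',l)[:1]:
    w=world(c,d['point']);print(l,round(d['score'],2),np.array(d['point']),w,None if w is None else SW(w))
E
```

```text
time_s: 2.9
ee_pos: [370.0, 462.7, 331.0]
eef_rot: [-1.539, 0.353, -0.358]
force: [-0.6, 0.4, 1.0]
width: 57.4
time_s: 3.4
ee_pos: [451.5, 344.6, 328.4]
eef_rot: [-1.542, 0.352, -0.351]
force: [-0.6, 0.7, -0.3]
width: 57.4
time_s: 3.9
ee_pos: [536.2, 225.6, 328.3]
eef_rot: [-1.542, 0.35, -0.349]
force: [-0.7, 0.8, -0.2]
width: 57.5
time_s: 4.53
ee_pos: [620.9, 107.9, 328.3]
eef_rot: [-1.565, -0.123, 0.124]
force: [0.1, -0.0, 0.5]
width: 57.5
[[ 0.988 -0.001 -0.156]
 [ 0.156  0.002  0.988]
 [-0.    -1.     0.002]] [-0.098 -0.427 -0.297] [-0.316  0.427  0.105  1.494 -0.048  1.224  1.523] [ 0.014 -0.01  -0.041]
grip 0.69 [265.6 265. ] [658.964 105.421 243.41 ] [290.969  20.164  -2.167]
next_hole 0.94 [269.4 141.1] [574.623  94.147 189.69 ] [190.468  24.955  -0.455]
lever_knob 0.93 [327.7  37.2] [487.957 127.199 174.633] [115.795  58.86   45.419]
lever_pivot 0.67 [267.2  37. ] [487.324  76.854 124.201] [80.07  22.309 -4.241]
```

View pics/d.png

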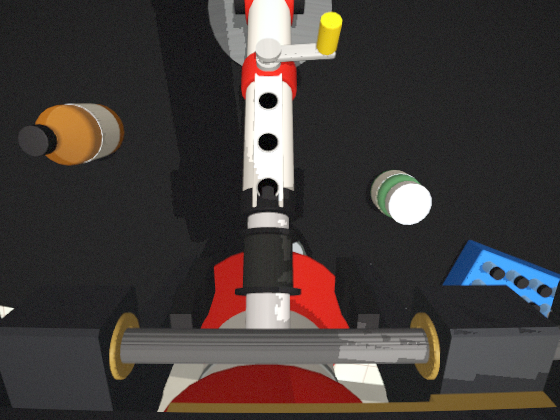

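```bash
python3 - <<'E'
from h import *
np.set_printoptions(precision=1,suppress=True)
c=read_camera('wrist')
for r in range(90,304,4):
    row=[]
    for col in(246,257,268,280,290):
        w=world(c,(col,r)); row.append('  --  ' if w is None else '%5.0f %4.0f %4.0f |'%tuple(SW(w)))
    print(r,c['img'][r,268],*row)
E
```

```text
90 [255 255 255]   126    4  -25 |   136   18  -14 |   140   24   -4 |   140   24    7 |   133   15   16 |
94 [0 0 0]   125   -3  -25 |   140   18  -14 |   145   25   -4 |   144   24    7 |   137   14   16 |
98 [12 13 14]    53 -110  -36 |   144   18  -14 |   149   25   -4 |   149   24    7 |   142   15   16 |
102 [13 16 14]    57 -112  -36 |   149   18  -14 |   153   25   -4 |   153   25    7 |   146   15   16 |
106 [0 0 9]    61 -116  -36 |   152   18  -13 |   157   25   -4 |   157   24    6 |   150   15   16 |
110 [253 255 255]    66 -118  -36 |   156   18  -13 |   161   24   -4 |   160   24    6 |   154   15   15 |
114 [255 255 255]    69 -122  -36 |   161   18  -13 |   165   24   -4 |   165   25    6 |   158   14   15 |
118 [255 255 255]    74 -124  -36 |   165   18  -13 |   168   24   -4 |   169   24    6 |   163   15   15 |
122 [255 255 255]    78 -127  -36 |   168   17  -13 |   172   24   -4 |   172   24    6 |   167   16   15 |
126 [255 255 255]    82 -131  -36 |   173   18  -13 |   176   24   -4 |   176   24    6 |   170   14   15 |
130 [255 255 255]    86 -134  -37 |   176
[... 3923 characters left out ...]
  -11 |   301   19   -3 |   301   19    6 |   300   15   13 |
282 [51 51 47]   298  -37  -24 |   303   16  -11 |   304   19   -3 |   304   19    6 |   303   14   13 |
286 [51 49 50]   302  -35  -23 |   306   17  -11 |   307   25   -3 |   307   19    6 |   306   15   13 |
290 [45 46 46]   309   18  -19 |   310   24  -11 |   310   26   -3 |   310   25    6 |   310   22   13 |
294 [220 215 210]   311    3  -20 |   312   13  -11 |   312   17   -3 |   312   16    6 |   312   11   13 |
298 [220 214 210]   312  -31  -23 |   315   13  -11 |   315   16   -3 |   315   16    6 |   315   10   14 |
302 [220 215 211]   316  -29  -23 |   318   13  -11 |   318   17   -3 |   318   16    6 |   318   10   13 |
```

```bash
python3 - <<'E'
from h import *
np.set_printoptions(precision=3,suppress=True)
t=P(250,8,-1.3)-9*e; print(t,shares(t),shares(t+[0,0,60]))
E
```

```text
[623.664 100.855 209.947] [ 0.01   0.792 -0.028] [ 0.01   0.392 -0.028]
```

```bash
python3 -m inch '[{"tx":0.01,"ty":0.2,"tz":-0.03,"roll":0},{"tx":0.01,"ty":0.4,"tz":-0.03,"roll":0},{"tx":0.01,"ty":0.55,"tz":-0.03,"roll":0},{"tx":0.01,"ty":0.65,"tz":-0.03,"roll":0},{"tx":0.01,"ty":0.72,"tz":-0.03,"roll":0},{"tx":0.01,"ty":0.76,"tz":-0.03,"roll":0},{"tx":0.01,"ty":0.79,"tz":-0.03,"roll":0},{"tx":0.01,"ty":0.79,"tz":-0.03,"roll":0},{"tx":0.01,"ty":0.79,"tz":-0.03,"roll":0}]' -0.045 20
python3 - <<'E'
from h import *
np.set_printoptions(precision=3,suppress=True)
t=P(250,8,-1.3)-9*e; print(t,shares(t),observe()['force'])
c=read_camera('wrist');cv2.imwrite('pics/e.png',c['img'][...,::-1])
E
```

```text
time_s: 6.0
ee_pos: [624.1, 100.2, 210.7]
eef_rot: [-1.567, -0.122, 0.121]
force: [-0.7, 1.4, -0.1]
width: 41.9
[623.664 100.855 209.947] [-0.002  0.005  0.005] [-0.674  1.415 -0.126]
```

View pics/e.png

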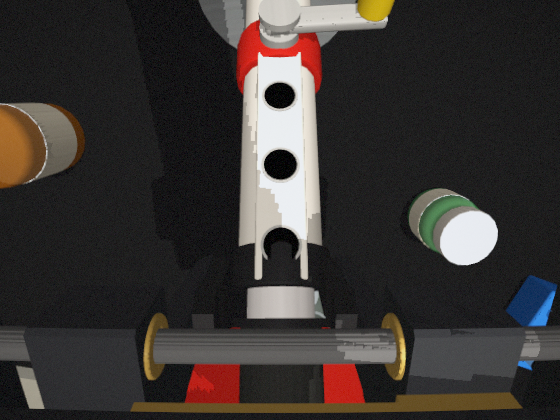

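```bash
cat > m.py <<'E'
from h import *
np.set_printoptions(precision=2,suppress=True)
c=read_camera('wrist');s=observe()
print('SW tcp',SW(s['ee_pos']),'F along tube',s['force']@(e*c35+np.array([0,0,s35])),s['force'])
I=c['img'].astype(int);g=(I[...,1]>I[...,0]+40)&(I[...,1]>I[...,2]+30)
g[:,360:]=0;g[:,:200]=0
ys,xs=np.nonzero(g);print('green',len(ys),(xs.mean(),ys.mean()) if len(ys) else '')
E
python3 m.py
python3 -m inch '[{"tx":0.016,"ty":-0.011,"tz":0,"roll":0},{"tx":0.033,"ty":-0.023,"tz":0,"roll":0},{"tx":0.049,"ty":-0.034,"tz":0,"roll":0},{"tx":0.065,"ty":-0.046,"tz":0,"roll":0},{"tx":0.082,"ty":-0.057,"tz":0,"roll":0},{"tx":0.082,"ty":-0.057,"tz":0,"roll":0}]'
python3 m.py
```

```text
SW tcp [243.23  13.53  -2.04] F along tube -0.4357750905976793 [-0.59  0.65 -0.07]
green 0 
time_s: 6.85
ee_pos: [632.1, 101.4, 216.3]
eef_rot: [-1.568, -0.114, 0.129]
force: [-8.8, -0.4, -4.3]
width: 41.8
SW tcp [253.26  13.54  -2.03] F along tube -9.103676163828467 [-8.58 -0.7  -3.61]
green 0
```

```bash

python3 -m inch '[{"tx":0.011,"ty":-0.008,"tz":0,"roll":0},{"tx":0.022,"ty":-0.015,"tz":0,"roll":0},{"tx":0.033,"ty":-0.023,"tz":0,"roll":0},{"tx":0.044,"ty":-0.031,"tz":0,"roll":0},{"tx":0.044,"ty":-0.031,"tz":0,"roll":0}]'
python3 m.py
```

```text
time_s: 7.52
ee_pos: [638.1, 102.4, 220.5]
eef_rot: [-1.568, -0.113, 0.131]
force: [-9.5, -1.4, -5.4]
width: 41.8
SW tcp [260.53  13.55  -2.06] F along tube -11.047702753698351 [-10.32  -0.3   -4.63]
green 0
```

```bash

python3 -m inch '[{"tx":0.008,"ty":-0.006,"tz":0,"roll":0},{"tx":0.016,"ty":-0.011,"tz":0,"roll":0},{"tx":0.024,"ty":-0.017,"tz":0,"roll":0},{"tx":0.033,"ty":-0.023,"tz":0,"roll":0},{"tx":0.033,"ty":-0.023,"tz":0,"roll":0}]'
python3 m.py
```

```text
time_s: 8.2
ee_pos: [642.9, 103.1, 223.9]
eef_rot: [-1.568, -0.113, 0.131]
force: [-10.3, -0.4, -5.4]
width: 42.2
SW tcp [266.51  13.55  -2.  ] F along tube -11.233827031515597 [-10.    -1.47  -5.16]
green 0
```

```bash

python3 - <<'E'
from h import *
c=read_camera('wrist');cv2.imwrite('pics/f.png',c['img'][40:,...,::-1][:, 180:400])
print(c['img'][150:200:5,280])
E
```

```text
[[238 241 243]
 [238 242 243]
 [239 242 244]
 [238 241 243]
 [239 242 244]
 [238 242 244]
 [204 200 193]
 [  8  15  13]
 [  0   1   2]
 [ 45  46  45]]
```

View pics/f.png

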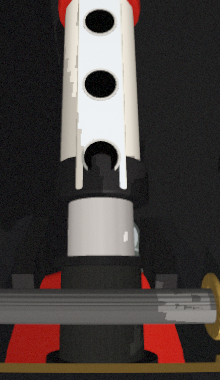

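```bash

python3 -m inch '[{"tx":0.005,"ty":-0.004,"tz":0,"roll":0},{"tx":0.011,"ty":-0.008,"tz":0,"roll":0},{"tx":0.016,"ty":-0.011,"tz":0,"roll":0},{"tx":0.022,"ty":-0.015,"tz":0,"roll":0},{"tx":0.022,"ty":-0.015,"tz":0,"roll":0}]'
python3 m.py
python3 -m inch '[{"tx":0.005,"ty":-0.004,"tz":0,"roll":0},{"tx":0.011,"ty":-0.008,"tz":0,"roll":0},{"tx":0.016,"ty":-0.011,"tz":0,"roll":0},{"tx":0.016,"ty":-0.011,"tz":0,"roll":0}]'
python3 m.py
```

```text
time_s: 8.93
ee_pos: [646.1, 103.6, 226.1]
eef_rot: [-1.568, -0.113, 0.131]
force: [-10.4, -1.4, -4.9]
width: 42.3
SW tcp [270.42  13.52  -1.98] F along tube -11.111428913709464 [-10.1   -0.54  -5.  ]
green 0 
time_s: 9.48
ee_pos: [648.8, 104.1, 228.0]
eef_rot: [-1.568, -0.113, 0.13]
force: [-9.6, -0.3, -4.5]
width: 41.8
SW tcp [273.78  13.47  -1.93] F along tube -10.471414597966385 [-9.53 -0.54 -4.68]
green 0
```

```bash

python3 -m inch '[{"tx":0.005,"ty":-0.004,"tz":0,"roll":0},{"tx":0.011,"ty":-0.008,"tz":0,"roll":0},{"tx":0.011,"ty":-0.008,"tz":0,"roll":0}]'
python3 m.py
python3 -m inch '[{"tx":0.005,"ty":-0.004,"tz":0,"roll":0},{"tx":0.011,"ty":-0.008,"tz":0,"roll":0},{"tx":0.011,"ty":-0.008,"tz":0,"roll":0}]'
python3 m.py
```

```text
time_s: 9.9
ee_pos: [652.3, 104.7, 230.4]
eef_rot: [-1.568, -0.117, 0.126]
force: [-4.5, 1.1, -1.2]
width: 42.0
SW tcp [278.51  13.4   -1.85] F along tube -5.683996972489829 [-6.19 -0.31 -1.11]
green 266 (np.float64(279.5864661654135), np.float64(99.57518796992481))
time_s: 10.32
ee_pos: [653.5, 104.9, 231.4]
eef_rot: [-1.568, -0.116, 0.127]
force: [-6.9, -0.5, -3.8]
width: 42.0
SW tcp [279.64  13.49  -1.89] F along tube -6.718304027601127 [-6.51 -0.09 -2.5 ]
green 495 (np.float64(279.58181818181816), np.float64(98.38787878787879))
```

```bash

python3 -m inch '[{"tx":-0.03,"ty":0,"tz":0,"roll":0},{"tx":-0.08,"ty":0,"tz":0,"roll":0},{"tx":-0.08,"ty":-0.1,"tz":0,"roll":0},{"tx":-0.08,"ty":-0.3,"tz":0,"roll":0},{"tx":-0.08,"ty":-0.5,"tz":0,"roll":0},{"tx":-0.08,"ty":-0.6,"tz":0,"roll":0},{"tx":-0.08,"ty":-0.6,"tz":0,"roll":0}]'
python3 m.py
python3 - <<'E'
from h import *
np.set_printoptions(precision=1,suppress=True)
c=read_camera('wrist');cv2.imwrite('pics/g.png',c['img'][...,::-1])
for l in['grip','next_hole','lever_knob','lever_pivot','button_tip']:
  for d in pinpoint('wrist',l)[:1]:
    w=world(c,d['point']);print(l,round(d['score'],2),np.array(d['point']),w,None if w is None else SW(w))
I=c['img'].astype(int);g=(I[...,0]>150)&(I[...,1]>130)&(I[...,2]<80);ys,xs=np.nonzero(g)
Q=np.array([SW(world(c,(x,y))) for x,y in zip(xs,ys)]);print(len(Q),np.percentile(Q,[2,50,98],axis=0))
for col in (250,260,270,280,290,300,310,320,330,340):
  w=[world(c,(col,r)) for r in(20,40,60)];print(col,[SW(q) for q in w if q is not None])
E
```

```text
time_s: 11.25
ee_pos: [645.2, 103.2, 324.7]
eef_rot: [-1.567, -0.123, 0.119]
force: [-0.4, 0.4, -0.7]
width: 42.1
SW tcp [324.75  93.92  -2.26] F along tube 0.36494361726493335 [ 0.46 -0.55  0.1 ]
green 221 (np.float64(278.32579185520365), np.float64(109.57918552036199))
grip 0.6 [280.3 276.2] [678.8 111.3 256.6] [315.3  19.2   0.6]
next_hole 0.61 [277.5 115.3] [575.5  93.7 194. ] [193.7  28.   -1.1]
lever_knob 0.56 [342.1   4.8] [486.5 130.4 171.7] [113.4  57.   48.8]
lever_pivot 0.75 [277.1   1.6] [478.9  78.8 118. ] [69.9 21.8 -1. ]
button_tip 0.8 [278.5 106.7] [569.5  93.5 193. ] [188.1  30.6  -0.3]
776 [[ 109.5  -40.6 -229.4]
 [ 114.3   54.    42.7]
 [ 356.5  178.5   55.6]]
250 [array([  4.5, -60.4, -32.6]), array([100. ,   6.8, -25.9]), array([123. ,   7. , -25.3])]
260 [array([ 84. ,  14.3, -16.6]), array([114.2,  21.4, -15.9]), array([130.7,  15.8, -15.9])]
270 [array([113.1,  41.6,  -7. ]), array([118.6,  25.9,  -7.2]), array([137.8,  23.9,  -7.1])]
280 [array([113.8,  42.3,   1.1]), array([120.1,  27.5,   1.3]), array([137.6,  23.6,   1.2])]
290 [array([113.5,  42. ,   9.2]), array([116.8,  24.2,   9.9]), array([137.7,  23.8,   9.6])]
300 [array([108.9,  37.7,  17.7]), array([110.2,  17.3,  19.1]), array([125.3,   9.7,  19.3])]
310 [array([109. ,  37.9,  26. ]), array([ 20.6, -75. ,  40. ]), array([ 32.1, -96.3,  41.7])]
320 [array([108.8,  37.8,  34.3]), array([ 13.4, -82.4,  53.5]), array([ 32.4, -95.9,  54.3])]
330 [array([110.3,  39.2,  42.3]), array([ 12.8, -82.8,  66. ]), array([ 32. , -96.3,  67.1])]
340 [array([114.1,  42.9,  49.6]), array([ 12.9, -82.7,  78.5]), array([ 32. , -96.1,  79.7])]
```

View pics/g.png

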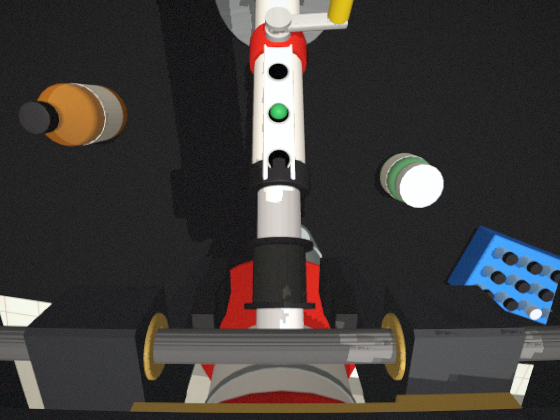

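```bash
python3 - <<'E'
from h import *
np.set_printoptions(precision=3,suppress=True)
t=P(129,50,40)+9*e; print(t,shares(t))
E
```

```text
[513.391 125.638 174.949] [-0.837  0.983  0.283]
```

```bash

python3 -m inch '[{"tx":-0.3,"ty":0,"tz":0.1,"roll":0},{"tx":-0.6,"ty":0,"tz":0.2,"roll":0},{"tx":-0.84,"ty":0,"tz":0.28,"roll":0},{"tx":-0.84,"ty":0,"tz":0.28,"roll":0},{"tx":-0.84,"ty":0,"tz":0.28,"roll":0},{"tx":-0.84,"ty":0.3,"tz":0.28,"roll":0},{"tx":-0.84,"ty":0.5,"tz":0.28,"roll":0},{"tx":-0.84,"ty":0.7,"tz":0.28,"roll":0},{"tx":-0.84,"ty":0.82,"tz":0.28,"roll":0},{"tx":-0.84,"ty":0.91,"tz":0.28,"roll":0},{"tx":-0.84,"ty":0.98,"tz":0.28,"roll":0},{"tx":-0.84,"ty":0.98,"tz":0.28,"roll":0}]' -1 20
python3 - <<'E'
from h import *
np.set_printoptions(precision=3,suppress=True)
t=P(129,50,40)+9*e; print(t,shares(t),observe()['force'],observe()['joint_pos'])
a=read_camera('scene');I=cv2.resize(a['img'][100:200,210:340],None,fx=5,fy=5,interpolation=2);
c=read_camera('wrist');J=cv2.resize(c['img'],None,fx=.9,fy=.9)
cv2.imwrite('pics/i.png',I[...,::-1]);cv2.imwrite('pics/j.png',J[...,::-1])
E
```

```text
time_s: 13.1
ee_pos: [513.5, 125.1, 175.7]
eef_rot: [-1.568, -0.12, 0.122]
force: [-0.3, 0.5, 0.6]
width: 0.2
[513.391 125.638 174.949] [-0.     0.005  0.004] [-0.303  0.49   0.558] [-0.379  0.414  0.069  1.918 -0.038  0.812  1.435]
```

View pics/i.png

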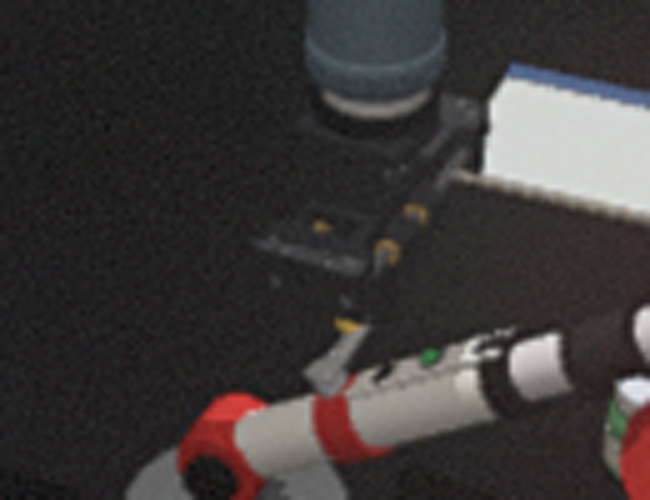

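```bash

python3 -m inch '[{"tx":-0.04,"ty":0.028,"tz":0,"roll":0},{"tx":-0.08,"ty":0.056,"tz":0,"roll":0},{"tx":-0.12,"ty":0.084,"tz":0,"roll":0},{"tx":-0.16,"ty":0.112,"tz":0,"roll":0},{"tx":-0.2,"ty":0.14,"tz":0,"roll":0},{"tx":-0.235,"ty":0.165,"tz":0,"roll":0},{"tx":-0.235,"ty":0.165,"tz":0,"roll":0}]'
cat > k.py <<'E'
from h import *
np.set_printoptions(precision=1,suppress=True)
s=observe();print('tcp',SW(s['ee_pos']),s['force'])
for n in['top','scene','wrist']:
    c=read_camera(n);I=c['img'].astype(int);g=(I[...,0]>130)&(I[...,1]>110)&(I[...,2]<80)&(abs(I[...,0]-I[...,1])<70);ys,xs=np.nonzero(g)
    Q=[world(c,(x,y)) for x,y in zip(xs,ys)];Q=np.array([SW(q) for q in Q if q is not None])
    if len(Q): Q=Q[(abs(Q[:,0]-85)<60)&(abs(Q[:,1]-52)<25)&(abs(Q[:,2])<70)]
    if len(Q): print(n,len(Q),Q.mean(0),Q.min(0),Q.max(0))
    green=(I[...,1]>I[...,0]+40)&(I[...,1]>I[...,2]+30);print(n,'green',green.sum())
    for l in['lever_knob']:
        for d in pinpoint(n,l)[:1]:
            w=world(c,d['point']);print(l,round(d['score'],2),None if w is None else SW(w))
E
python3 k.py
```

```text
time_s: 14.08
ee_pos: [479.1, 118.6, 151.4]
eef_rot: [-1.569, -0.121, 0.119]
force: [3.4, -3.2, 2.7]
width: 0.5
tcp [94.3 45.6 38.3] [ 3.4 -3.2  2.7]
top green 10
scene 6 [83.9 39.  29.6] [77.5 36.7 26.8] [88.4 40.5 33.8]
scene green 447
lever_knob 0.48 [163.7  95.4 -51.6]Traceback (most recent call last):
  File "k.py", line 6, in <module>
    Q=[world(c,(x,y)) for x,y in zip(xs,ys)];Q=np.array([SW(q) for q in Q if q is not None])
       ~~~~~^^^^^^^^^
  File "h.py", line 22, in world
    p,d=ray(c,px); return p+d*z
        ~~~^^^^^^
  File "h.py", line 15, in ray
    Rm,p=campose(c); return p, Rm@np.array([u[0],u[1],1])
         ~~~~~~~^^^
  File "h.py", line 10, in campose
    s=observe(); T=np.array(c['T_tool_cam']); Rt=R.from_rotvec(s['eef_rot']).as_matrix()
ValueError: time passes only in moves, steps and waits
```

```bash

python3 -m inch '[{"tx":0.066,"ty":-0.046,"tz":0,"roll":0},{"tx":0.066,"ty":-0.046,"tz":0.12,"roll":0},{"tx":0.066,"ty":-0.046,"tz":0.215,"roll":0},{"tx":0.066,"ty":-0.046,"tz":0.22,"roll":0},{"tx":-0.1,"ty":0.05,"tz":0.22,"roll":0},{"tx":-0.17,"ty":0.083,"tz":0.22,"roll":0},{"tx":-0.17,"ty":0.083,"tz":0.22,"roll":0},{"tx":-0.17,"ty":0.083,"tz":0.18,"roll":0},{"tx":-0.17,"ty":0.083,"tz":0.14,"roll":0},{"tx":-0.17,"ty":0.083,"tz":0.1,"roll":0},{"tx":-0.17,"ty":0.083,"tz":0.06,"roll":0},{"tx":-0.17,"ty":0.083,"tz":0.02,"roll":0},{"tx":-0.17,"ty":0.083,"tz":-0.02,"roll":0},{"tx":-0.17,"ty":0.083,"tz":-0.05,"roll":0},{"tx":-0.17,"ty":0.083,"tz":-0.05,"roll":0}]'
sed -i 's/        s=observe(); T=/        s=S() ; T=/' h.py; sed -i "s/\['top','scene','wrist'\]/['top','scene']/" k.py; python3 k.py
```

```text
time_s: 16.2
ee_pos: [455.0, 108.0, 139.1]
eef_rot: [-1.568, -0.121, 0.12]
force: [-0.7, 0.5, -0.2]
width: 0.6
tcp [66.3 50.1 31.5] [-0.7  0.5 -0.2]
top green 10
lever_knob 0.23 [ 141.9  -33.3 -222.9]
scene 32 [65.7 48.5  0.6] [59.2 37.4 -3. ] [70.7 62.4  9.3]
scene green 444
lever_knob 0.68 [67.6 53.7  2. ]
```

```bash

python3 -m inch '[{"tx":0,"ty":0,"tz":-0.03,"roll":0},{"tx":0,"ty":0,"tz":-0.05,"roll":0},{"tx":0,"ty":0,"tz":-0.05,"roll":0}]'
python3 -m inch '[{"tx":0,"ty":0,"tz":-0.02,"roll":0},{"tx":0,"ty":0,"tz":-0.04,"roll":0},{"tx":0,"ty":0,"tz":-0.04,"roll":0}]'
python3 k.py
```

```text
time_s: 16.77
ee_pos: [455.3, 102.6, 138.9]
eef_rot: [-1.565, -0.121, 0.122]
force: [-2.6, 8.2, -1.8]
width: 0.7
time_s: 17.15
ee_pos: [455.3, 101.9, 139.0]
eef_rot: [-1.56, -0.124, 0.125]
force: [-5.7, 21.3, -1.6]
width: 0.6
tcp [65.8 50.4 25.4] [-5.7 21.3 -1.6]
top green 10
lever_knob 0.21 [181.3 153.5 -10.9]
scene 30 [66.2 47.5 -5.4] [59.6 37.5 -9.1] [70.9 62.5  4.2]
scene green 446
lever_knob 0.41 [66.5 48.2 -8. ]
```

Hard stop: 21 N with no further motion, TCP at lateral 25 as predicted. Back off sideways, lift clear, and check.

```bash

python3 -m inch '[{"tx":0,"ty":0,"tz":0.1,"roll":0},{"tx":0,"ty":0,"tz":0.25,"roll":0},{"tx":0,"ty":-0.3,"tz":0.25,"roll":0},{"tx":0,"ty":-0.7,"tz":0.25,"roll":0},{"tx":0,"ty":-1,"tz":0.25,"roll":0},{"tx":0,"ty":-1,"tz":0.6,"roll":0},{"tx":0,"ty":-1,"tz":0.9,"roll":0},{"tx":0,"ty":-1,"tz":1,"roll":0},{"tx":0,"ty":-1,"tz":1,"roll":0}]'
python3 k.py
python3 - <<'E'
from h import *
a=read_camera('scene');b=read_camera('top')
print('button',[ (d['score'],SW(world(a,d['point']))) for d in pinpoint('scene','button_tip')[:1]])
f=lambda i,x,y:cv2.resize(i[y:y+150,x:x+100],(400,600),interpolation=cv2.INTER_CUBIC)
cv2.imwrite('pics/k.png',np.hstack([f(a['img'],225,115),f(b['img'],165,170)])[...,::-1])
E
```

```text
time_s: 18.48
ee_pos: [433.8, 243.2, 288.8]
eef_rot: [-1.568, -0.122, 0.122]
force: [1.2, -1.3, 0.0]
width: 0.4
tcp [151.9 172.9 168.3] [ 1.2 -1.3  0. ]
top 44 [64.8 58.5  4. ] [52.5 41.3 -2.8] [71.  67.5 13.7]
top green 10
lever_knob 0.61 [473.5  50.5   3.7]
scene 26 [63.4 50.3 -3.8] [55.8 37.3 -8.9] [69.5 66.1  8.2]
scene green 449
lever_knob 0.53 [65.3 43.9 -5. ]
button []
```

View pics/k.png

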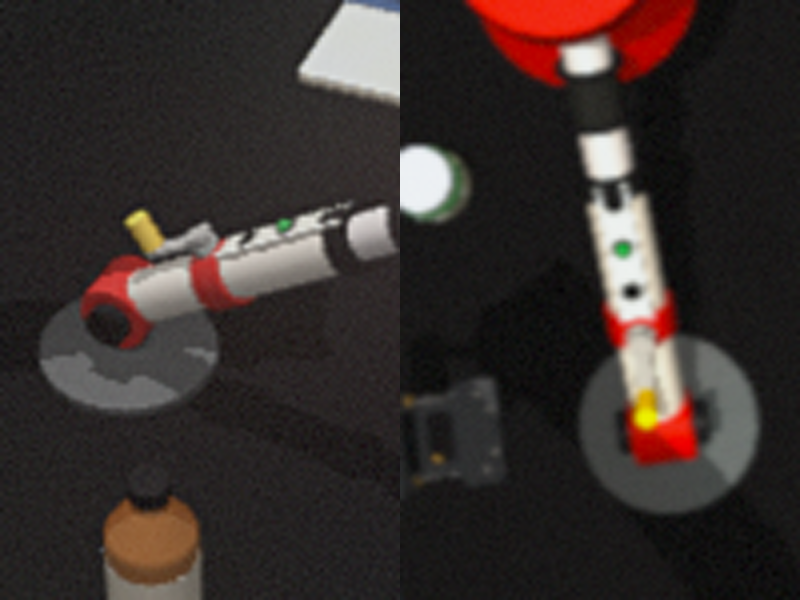

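```bash
python3 -c "
from cell import *
print(observe()['force']);print(hand_in())"
```

```text
[-0.60957666 -0.40396109  0.36491119]
the job is handed in; nothing more can be done
None
```

The extractor arm is locked with the green button up through the middle hole, and the clamp lever is fully home against its stop. I handed the job in at about 18.7 s, and it reported no verdict.

- **Drawing the tube out:** The moves only allow shifts and a turn about the tool's own axis, so the gripper could not be tilted to pinch the sleeve. Held vertically it would have hit the filter head. Instead I straddled the inner tube with the fingers half open and pushed the sleeve's lower flange gently along the tube at 9–11 N. I stopped when the button appeared. The wrist camera then placed the button tip 30.6 mm from the tube axis, where fully popped is 31 mm.
- **Clamp lever:** With the fingers closed I pushed the yellow knob along its arc. At the end the force rose to 21 N with almost no further movement, and the fingers were where I expected them with the lever at its stop.
- **Last checks:** The final pictures show the button in the middle hole and the lever lying along the tube, pointing at the foot. The gripper was well clear, with wrist force near zero. The jar and amber bottle look unmoved. I did not check the beaker and marker again, but the fingers never went near them.
- **Disagreements:**
  - The network found no button tip in the last scene picture, so its position there rests on the picture itself.
  - The two fixed cameras put the knob on opposite sides of the tube's centre line (+4 and −4 mm). Each sees only one side of the knob, and both readings fit a lever at its stop.

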